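Lock the sloping-front case with its hasp

TASK

The box cutter has been put away: now shut the lid of the grey sloping-front case and, once it is shut, swing the slotted hasp down over the turn-button, first turning the button in line with the slot so that it passes through. Then press the hasp down flat on its springy rubber buffers and turn the button fully crosswise (a quarter turn, to its stop) so that it keeps the hasp down by itself, and leave the other things on the worktop where they are.

Things in the scene. Friction and masses are not known exactly. Their poses are not given: they have to be found in the camera images.
- case: grey steel case fixed to the worktop, its front to the robot's left; 185 deep x 200 wide x 112 mm high; origin at the centre of its underside, x to its back, y to its left. Its front upper face slopes down at 30 degrees to the front, from x -6, z 105 mm to x -95, z 54 mm (normal leans 30 degrees from vertical towards -x); behind it a compartment under a flat lid, top at z 111 mm
- lid (a joint): lid hinge at the back of the case: 0 = shut, grows to 1.3 rad as its front rises; stiff, stays where it is left (about 5 N at the front edge moves it)
- lid_front (a point): point on the lid's upper face, 14 mm behind its front edge, in the middle of its 206 mm width, 80 mm from the hinge; z out of the lid's upper face, x towards the hinge. The hasp stands at the middle of the front edge: press 75 to 80 mm to one side of it
- lid_hinge (a point): middle of the lid's hinge axis, which runs along the case's y
- hasp (a joint): hasp's hinge on the lid's front edge, measured against the lid: 0 = flat down, parallel to the slope, with its buffers fully squeezed; grows as it swings up and back (2.1 rad = upright with the lid shut, 3.3 the stop). Stays where it is left; resting unpressed on the buffers it reads about 0.15
- hasp_hinge (a point): middle of the hasp's hinge axis (along the case's y); with the lid shut it lies 48 mm up the slope from the button's axis, 5 mm out from the slope
- hasp_tip (a point): middle of the hasp's free end, 82 mm from its hinge (a small turned-up lip goes 6 mm further); steel plate 56 mm wide, 4 mm thick; x towards its hinge, z out of its outer face. Slot: 40 mm along the plate x 16 mm across, centred 48 mm from the hinge
- button (a joint): turn-button: 0 = in line with the hasp's slot (bar along the slope's fall line), 1.57 = crosswise (bar along the case's y), stops at both; positive is anticlockwise seen from outside. Stiff. Passes through the slot only within 0.15 rad of 0; turns over the plate only while the plate is pressed right down beside it (7 N squeezes the two sprung rubber buffers, 7 mm)
- button_grip (a point): middle of the button's grip, a steel bar 28 mm long (its x) x 10 thick (its y) x 20 high along z, the turning axis and slope's outward normal; 19 mm out from the slope, bar spans 9 to 29 mm out; the flat hasp's outer face lies 7 mm out. Grip with the tool along -z, so tilted 30 degrees from vertical
- box_cutter: box cutter, 27x172x18 mm, lying in the case's compartment; bystander; origin under its middle
- salt_shaker: salt shaker, 44x44x90 mm, standing behind the case; bystander; origin at the centre of its underside
- marker_pen: marker pen, 17x135x16 mm, lying in front of the case; bystander; origin under its middle
- tape_roll: roll of tape, 103x101x25 mm, lying at the back to the right of the case; bystander; origin at the centre of its underside
- low_tin: low round tin, 86x86x40 mm, on the right, beyond the scale; bystander; origin at the centre of its underside
- fish_tin: flat tin, 63x105x26 mm, lying in front of the case; bystander; origin at the centre of its underside

How it is judged:
On the way, in this order (a step that is already met when the one before it is completed fails the run):
1. the lid is shut (value of joint lid below 0.04 rad), for 0.2 s.
2. the hasp is down over the button and pressed on its buffers, the lid still shut (value of joint hasp below 0.05 rad and value of joint button below 0.3 rad and value of joint lid below 0.04 rad), for 0.1 s.
At the end, for the whole second after the job is handed in: The lid is shut (within 0.04 rad), the hasp is held down over the button (joint under 0.075 rad) and the button stands crosswise (over 1.3 rad), at rest (value of joint lid below 0.04 rad and value of joint hasp below 0.075 rad and value of joint button above 1.3 rad and velocity of joint button between -0.05 and 0.05 rad/s); the robot touches nothing.
It fails at once if a bystander on the worktop is moved by more than 30 mm (distance of any of salt_shaker, marker_pen, tape_roll, low_tin, fish_tin, box_cutter from where it was at the start of the episode above 0.03 m).
It also fails if it takes over 54 s, if anything falls off the work surface, if the arm or the gripper's body presses on something with over 40 N, if the wrist force passes 120 N, or if a joint passes its speed limit or range.

ROBOT

A 6-joint arm with a two-finger parallel gripper is mounted at the origin on a cart in front of the work surface, level with it; the furniture and walls round the work are solid. World frame = base frame: x ahead of the robot, y to its left, z up, the work surface at z = 0. Lengths are in m, angles in rad, forces in N, time in s.
With the tool pointing down it reaches from about 0.35 to 0.85 m from the base axis. Payload 8.1 kg.
Tool frame: the origin (TCP) lies between the finger pads; the fingertips stand 25 mm ahead of it and the grasp point (between the pads) lies 6 mm ahead of it; z points along the fingers, y is the line along which they close (so a half turn about z gives the same grasp; the last joint's range is limited). The gripper opens to 93 mm and grips with 3 to 60 N. Pads are 15 mm wide; open, the fingers measure 128 mm over their backs; the gripper's body (75 mm by 188 mm) begins 65 mm behind the grasp point.
Start: joints at [1.224, 0.13, 1.488, -0, 1.523, -0.085], TCP at [0.155, 0.58, 0.244] pointing down, gripper open.
Joint ranges: [-2.96, 2.96], [-0.89, 2.26], [0.02, 2.5], [-1.34, 4.48], [0, 2.73], [-2.66, 2.66]. Speed limits (rad/s): [2.39, 2.39, 2.79, 3.14, 3.14, 3.14].

INTERFACE

Orientations are given as a rotation vector (axis times angle).
In Python, from plant import robot gives the robot as it stands.
- The arm moves only by the tool arm_command, never from a script. Its argument "increments" is text: rows parted by semicolons, each of 5 numbers parted by spaces: the closure, from 0 (fully open) to 1 (shut), then the shift along the tool's x, y, z in mm, then the turn about the tool's z in rad. A call has 1 to 5 rows; each row is the pose to reach, as a shift and turn from the pose commanded when the call began, along the tool's axes at that moment; what a row does not reach only later rows make up. A row lasts 1/10 s, in which the tool goes at most 50 mm and 8.59 degrees, less where a joint would pass 70% of its speed; a pose out of reach is approached as far as the arm can. A call with a gripper value outside its range is refused whole. The fingers move at their own pace and stop on an object; "grip_force" is the grip in N (left out, the last holds). Time passes only in rows, so rows that repeat a pose let the fingers close. It gives the time, the measured TCP pose, the force, the opening and the grip force at its end, in the units of the state.
- robot.read_state(): the state, without advancing time (a new reading comes with each control period).
- robot.read_camera(name): name is "scene" or "side" or "wrist"; returns the picture (400x640x3 uint8, blue, green, red); there is no depth.
- robot.camera_model(name): a dict with "fx", "fy", "cx", "cy" (pixels), "D" ([k1, k2, p1, p2, k3] as OpenCV has them; the pictures are not rectified), "eye" and "rotation" of the camera in the world. Camera axes: x right, y down, z forward; pixel columns grow to the right and rows downward; lengths in m; the calibration is good to about 2 mm. A picture is of the moment at which its call begins: read the wrist's pose just before it. camera_model takes no time and is no camera call; for the wrist camera it gives the pose at the moment of the call.
- robot.close_job(): hands the job in; it is judged then, once.
The state is a dict: "t": time; "q": joint angles; "dq": joint speeds; "joint_torque": joint torques, N m; "tool_pos": TCP position; "orientation": TCP orientation; "force": force on the tool from outside, world axes, zero at the start; "wrist_torque": the same for the moment, N m; "opening": finger opening in m; "gripper_force": force on a finger pad.
Only numpy, scipy, OpenCV 4.12 (cv2) and the standard library are available. Lean on these libraries where they do the work, as an engineer would, in place of code of your own. Each camera call takes 0.05 s, during which the arm holds its last target. There are 200 camera calls.

## Working session

There is one attempt and no reset: what is moved stays moved. The work goes in short steps, Python scripts to look and compute and a tool call to move; the robot and the scene stay as the last step left them, time stands still between calls to the robot, and variables do not carry over. Pictures are saved under pics/ and viewed, at most 13 in all, crops included, and the job is handed in when it is done.

Besides the shell and the picture viewer there is one more tool, called after "Request:" as name(argument=value, ...) on one line, values as JSON. arm_command: Moves the arm, as the interface text tells. Its arguments: {"type":"object","properties":{"increments":{"type":"string"},"grip_force":{"type":"number"}},"required":["increments"]}

```bash
ls; mkdir -p pics; python3 - <<'E'
from plant import robot
import cv2,numpy as np
s=robot.read_state();print(s)
for n in("scene","side"):
    m=robot.camera_model(n);print(n,m)
    cv2.imwrite(f"pics/{n}0.png",robot.read_camera(n))
E
```

```text
pics
{'t': 0.0, 'q': array([ 1.22359965e+00,  1.31130123e-01,  1.48928832e+00, -1.97435678e-05,
        1.52301292e+00, -8.54023931e-02]), 'dq': array([-3.40345216e-05, -1.25189003e-03,  9.20916943e-05,  2.47578236e-04,
       -1.64353772e-03,  1.98510407e-04]), 'joint_torque': array([-3.07503324e-03, -5.59846795e+01, -4.91747296e+01,  7.65962410e-02,
        3.57606949e-02, -1.34054135e-04]), 'tool_pos': array([0.15509289, 0.57905657, 0.242601  ]), 'orientation': array([-4.10001522e-01, -3.11434373e+00,  2.82724434e-03]), 'force': array([ 0.99348745,  0.43757664, -0.59708838]), 'wrist_torque': array([-0.00669312, -0.02105433,  0.00485986]), 'gripper_force': 0.0, 'opening': 0.09289486551643657}
scene {'fx': 471.78676942895225, 'fy': 471.78676942895225, 'cx': 322.81526375988227, 'cy': 204.24357779783392, 'D': array([-0.04573468,  0.        ,  0.        ,  0.        ,  0.        ]), 'eye': array([-0.27996795,  0.50591398,  1.1302336 ]), 'rotation': array([-1.31036476,  2.30550436, -0.86949737])}
side {'fx': 426.867899186724, 'fy': 426.867899186724, 'cx': 311.0871862297224, 'cy': 196.50633089985539, 'D': array([-0.09464498,  0.        ,  0.        ,  0.        ,  0.        ]), 'eye': array([0.262825  , 0.58314867, 1.01995002]), 'rotation': array([-0.61761266,  2.826503  , -0.86909596])}
```

View pics/scene0.png

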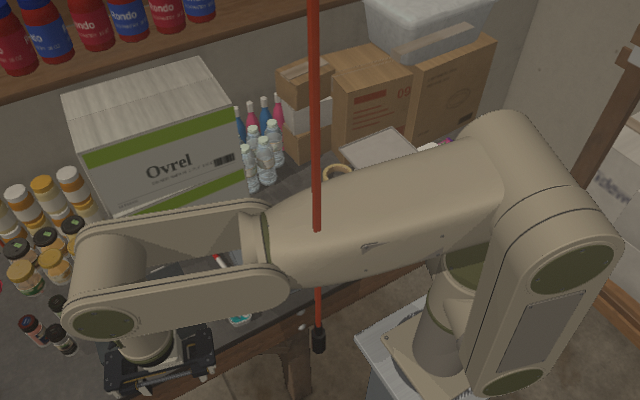

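View pics/side0.png

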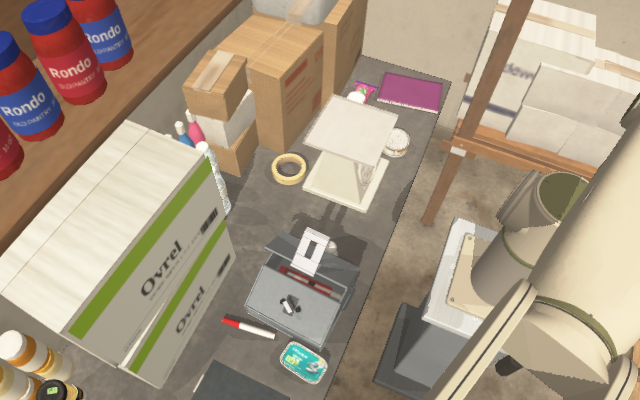

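The scene view is blocked by the arm. The side view shows the case around (300,295) px, with the lid open, the hasp raised at (312,250) and the button at (290,305). I'll enlarge that area.

```bash
cat > h.py <<'E'
import cv2,numpy as np
from scipy.spatial.transform import Rotation as R
from plant import robot
def proj(m,P):
    Rm=R.from_rotvec(m['rotation']).as_matrix().T
    K=np.array([[m['fx'],0,m['cx']],[0,m['fy'],m['cy']],[0,0,1]])
    return cv2.projectPoints(np.atleast_2d(P).astype(float),cv2.Rodrigues(Rm)[0],-Rm@m['eye'],K,m['D'])[0][:,0]
def ray(m,uv):
    K=np.array([[m['fx'],0,m['cx']],[0,m['fy'],m['cy']],[0,0,1]])
    p=cv2.undistortPoints(np.array(uv,float).reshape(-1,1,2),K,m['D'])[:,0]
    return (R.from_rotvec(m['rotation']).as_matrix()@np.c_[p,np.ones(len(p))].T).T
def onz(m,uv,z):
    d=ray(m,uv);return m['eye']+d*((z-m['eye'][2])/d[:,2])[:,None]
E
python3 - <<'E'
from h import *
im=cv2.imread('pics/side0.png')[215:355,200:390]
cv2.imwrite('pics/c1.png',cv2.resize(im,None,fx=4,fy=4,interpolation=cv2.INTER_CUBIC))
m=robot.camera_model('side')
print(onz(m,[[245,310],[330,342],[290,305]],0.06))
E
```

```text
[[0.53634272 0.34282922 0.06      ]
 [0.32826735 0.32814704 0.06      ]
 [0.44702013 0.28790618 0.06      ]]
```

View pics/c1.png

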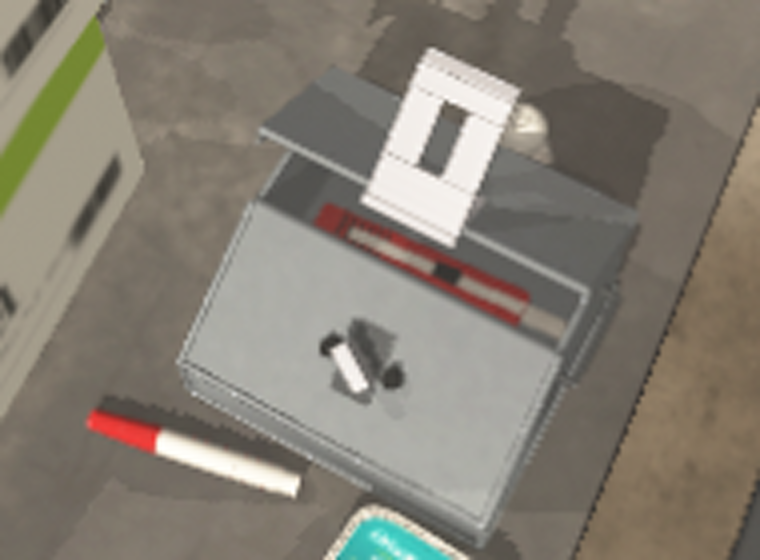

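The crop shows the slope corners at about (182,362), (257,203), (560,355) and (480,525) crop px. The button bar runs from (335,342) to (365,392), turned well off the fall line. The hasp plate runs from (363,200)-(455,245) up to (430,48)-(520,92), and the lid's front edge from (262,132) to (587,290). Next I fit the case pose, lid, hasp and button to these.

```bash
cat >> h.py <<'E'
from scipy.optimize import least_squares as LS
n=np.array([-.5,0,3**.5/2]); up=np.array([3**.5/2,0,.5])  # slope normal, up-slope
def case2w(p,c):
    return R.from_euler('z',c[2]).apply(np.atleast_2d(p)/1000.)+np.array([c[0],c[1],0])
E
python3 - <<'E'
from h import *
m=robot.camera_model('side')
f=lambda a:np.array(a,float)/4+[200,215]
S=np.array([[-95,100,54],[-6,100,105],[-6,-100,105],[-95,-100,54]])
u=f([[182,362],[257,203],[560,355],[480,522]])
r=LS(lambda c:(proj(m,case2w(S,c))-u).ravel(),[.43,.25,-1.57]);c=r.x
print('case',c,np.degrees(c[2]),r.fun.round(1))
# button: (s along slope from mid-top, y, angle): top ends at 29 out
T=np.array([-6,0,105.])
def bar(p):
    b=T-up*p[0]+np.array([0,p[1],0])+29*n; d=-up*np.cos(p[2])+np.array([0,-np.sin(p[2]),0])*-1*-1
    # anticlockwise about n from -up
    d=R.from_rotvec(n*p[2]).apply(-up)
    return np.array([b-14*d,b+14*d])
ub=f([[335,342],[362,390]])
r=LS(lambda p:(proj(m,case2w(bar(p),c))-ub).ravel(),[50,0,.8]);print('button s,y,ang',r.x,r.fun.round(1))
# lid: hinge x,z ; front edge top at 94 mm from hinge, half width 103
def lid(p):
    h=np.array([p[1],0,105.]);a=p[0]
    e=h+94*np.array([-np.cos(a),0,np.sin(a)])+6*np.array([np.sin(a),0,np.cos(a)])
    return np.array([e+[0,103,0],e-[0,103,0]])
ul=f([[262,132],[587,290]])
r=LS(lambda p:(proj(m,case2w(lid(p),c))-ul).ravel(),[.8,85]);print('lid ang,hx',r.x,r.fun.round(1),lid(r.x))
e=lid(r.x).mean(0); print('hasp corner proj crop', (proj(m,case2w([e+[0,28,0],e-[0,28,0]],c))-[200,215])*4)
uh=f([[430,48],[520,92]])
def hs(p): 
    t=e+np.array([np.cos(p[0]),0,np.sin(p[0])])*85
    return np.array([t+[0,28,0],t-[0,28,0]])
r=LS(lambda p:(proj(m,case2w(hs(p),c))-uh).ravel(),[1.5]);print('hasp elev from +x',r.x,r.fun.round(1),hs(r.x))
for nm,p in dict(btn=T-up*50+19*n,lidf=e,hasptip=hs(r.x).mean(0)).items(): print(nm,p,case2w(p,c))
print(onz(m,f([[530,120]]),.09), onz(m,f([[90,415],[298,485],[340,530],[380,510]]),.015))
E
```

```text
case [ 0.43739373  0.24159888 -1.63445028] -93.64710310335309 [-0.1 -0.6 -1.  -0.4  0.   0.6  1.   0.3]
button s,y,ang [52.33128892  1.30247801  0.98192755] [ 0.3  0.4 -0.3 -0.4]
lid ang,hx [ 0.4868431  96.71987885] [-0.1 -0.5  0.6  0.7] [[  16.44837456  103.          154.27966719]
 [  16.44837456 -103.          154.27966719]]
hasp corner proj crop [[376.75183351 187.53505366]
 [465.82530742 231.71597072]]
hasp elev from +x [0.74673818] [-0.   0.5  0.4  0.2] [[ 78.83058471  28.         212.01578983]
 [ 78.83058471 -28.         212.01578983]]
btn [-58.80127019   0.          96.45448267] [[0.44113413 0.30028106 0.09645448]]
lidf [ 16.44837456   0.         154.27966719] [[0.43634743 0.22518382 0.15427967]]
hasptip [ 78.83058471   0.         212.01578983] [[0.43237924 0.16292794 0.21201579]]
[[0.41382321 0.11665873 0.09      ]] [[0.58764964 0.37382214 0.015     ]
 [0.45506261 0.35827165 0.015     ]
 [0.42103042 0.37145733 0.015     ]
 [0.4050256  0.35126125 0.015     ]]
```

```bash
cat >> h.py <<'E'
C=[0.43739,0.24160,-1.63445]
def go(p,yaw=None):
    """p: TCP target in case frame (mm); yaw: tool-y line vs case y (rad, anticlockwise)"""
    s=robot.read_state();Rt=R.from_rotvec(s['orientation']);w=case2w(p,C)[0]
    print('t',round(s['t'],2),'tcp case',(R.from_euler('z',-C[2]).apply(s['tool_pos']-[C[0],C[1],0])*1000).round(1),'F',s['force'].round(1),'open',round(s['opening']*1000,1),'q6',s['q'][5].round(2))
    print('shift mm',(Rt.inv().apply(w-s['tool_pos'])*1000).round(1))
    if yaw is not None:
        ty=Rt.as_matrix()[:,1];d=(C[2]+np.pi/2+yaw)-np.arctan2(ty[1],ty[0]);d=(d+np.pi/2)%np.pi-np.pi/2
        print('turn about tool z',round(-d,3))
E
python3 -c "
from h import *
go([15,-77,200],np.pi/2)"
```

```text
t 0.1 tcp case [-318.9 -303.2  242.7] F [-0.4  0.2  0.6] open 93.1 q6 -0.09
shift mm [-287.5 -282.8   43.1]
turn about tool z -0.198
```

Request:
arm_command(increments="1 -35 -35 0 -0.1; 1 -70 -70 0 -0.2; 1 -105 -105 0 -0.2; 1 -140 -140 0 -0.2; 1 -175 -175 0 -0.2", grip_force=20)

```text
t: 0.6
tool_pos: [0.2793, 0.3634, 0.2432]
orientation: [-0.096, -3.14, 0.001]
force: [0.7, -0.5, 0.5]
opening: 0.0575
gripper_force: 0.0
```

```bash
python3 -c "
from h import *
go([15,-77,190],np.pi/2)"
```

```text
t 0.6 tcp case [-111.5 -165.5  243.2] F [ 0.7 -0.5  0.5] open 57.5 q6 -0.71
shift mm [ -88.2 -126.7   53.2]
turn about tool z 0.002
```

Request:
arm_command(increments="1 -30 -40 0 0; 1 -60 -80 0 0; 1 -88 -126 0 0; 1 -88 -126 20 0; 1 -88 -126 43 0")

```text
t: 1.1
tool_pos: [0.3607, 0.2324, 0.2009]
orientation: [0.104, 3.138, 0.001]
force: [-0.7, 0.6, -0.0]
opening: 0.0178
gripper_force: 0.0
```

Request:
arm_command(increments="1 0 0 15 0; 1 0 0 30 0; 1 0 0 40 0; 1 0 0 50 0; 1 0 0 56 0")

```text
t: 1.6
tool_pos: [0.3597, 0.2441, 0.1485]
orientation: [0.092, 3.137, 0.033]
force: [-10.2, 47.0, 12.4]
opening: 0.0052
gripper_force: 37.2
```

```bash
python3 - <<'E'
from h import *
go([15,-77,136],np.pi/2)
im=robot.read_camera('side')[185:355,190:390]
cv2.imwrite('pics/c2.png',cv2.resize(im,None,fx=3.5,fy=3.5,interpolation=cv2.INTER_CUBIC))
E
```

```text
t 1.6 tcp case [  2.5 -77.7 148.5] F [-10.2  47.   12.4] open 5.2 q6 -1.05
shift mm [ -0.6 -12.8  12.2]
turn about tool z 0.005
```

View pics/c2.png

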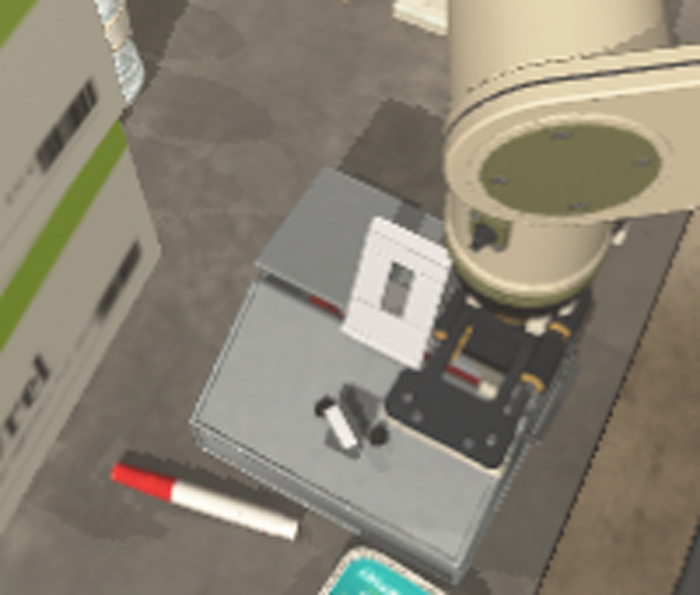

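The fingers hadn't closed fully and straddled the lid's front edge. I'll open a little, rise, close properly and press further back.

Request:
arm_command(increments="0.75 0 0 0 0; 0.75 0 0 0 0; 0.75 0 0 -15 0; 0.75 0 0 -35 0; 0.75 0 0 -55 0")

```text
t: 2.15
tool_pos: [0.3584, 0.2335, 0.1994]
orientation: [-0.097, -3.138, 0.002]
force: [0.4, 0.2, 0.2]
opening: 0.0231
gripper_force: 0.0
```

Request:
arm_command(increments="1 0 -15 0 0; 1 0 -30 0 0; 1 0 -30 0 0; 1 0 -30 10 0; 1 0 -30 15 0")

```text
t: 2.65
tool_pos: [0.3567, 0.2042, 0.1831]
orientation: [-0.097, -3.139, 0.001]
force: [0.2, -0.5, -1.4]
opening: 0.0006
gripper_force: 0.0
```

```bash
python3 - <<'E'
from h import *
go([35,-77,136],np.pi/2)
im=robot.read_camera('side')[185:355,190:390]
cv2.imwrite('pics/c3.png',cv2.resize(im,None,fx=3.5,fy=3.5,interpolation=cv2.INTER_CUBIC))
E
```

```text
t 2.65 tcp case [ 42.5 -78.1 183.1] F [ 0.2 -0.5 -1.4] open 0.6 q6 -1.11
shift mm [-1.2  7.5 47.1]
turn about tool z 0.002
```

View pics/c3.png

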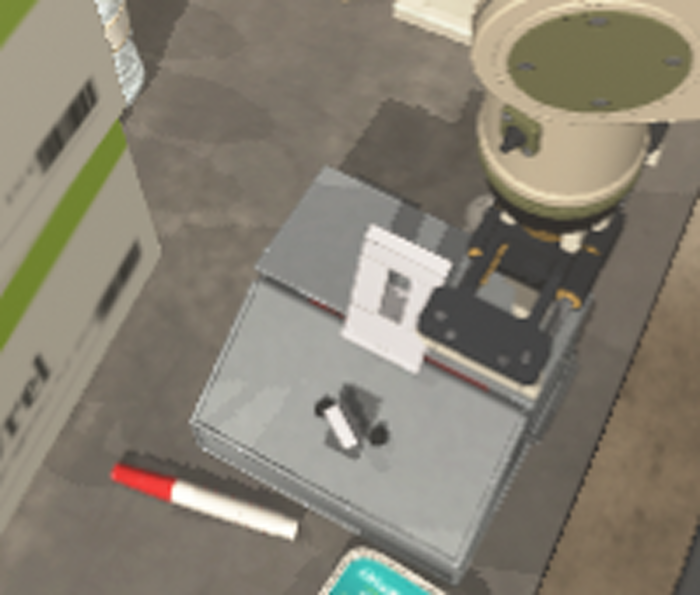

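The lid is nearly shut, with only a thin gap at its front edge. The hasp stands roughly upright at (395,300) crop px. I press on the lid with the closed fingers.

Request:
arm_command(increments="1 0 12 20 0; 1 0 16 30 0; 1 0 16 38 0; 1 0 16 44 0; 1 0 16 48 0")

```text
t: 3.2
tool_pos: [0.3581, 0.22, 0.1363]
orientation: [-0.097, -3.14, 0.0]
force: [0.2, 1.0, 1.9]
opening: 0.0001
gripper_force: 0.8
```

Request:
arm_command(increments="1 0 0 1 0; 1 0 0 2 0; 1 0 0 2 0; 1 0 0 2 0")

```text
t: 3.6
tool_pos: [0.3582, 0.22, 0.1362]
orientation: [-0.097, -3.14, -0.0]
force: [-8.6, -2.5, 13.4]
opening: 0.0004
gripper_force: 6.6
```

Contact at tip z = 111 mm matches the lid being shut. Next, up and over to the button.

Request:
arm_command(increments="1 0 0 -48 0; 1 0 0 -95 0; 0.5 0 50 -95 0.1; 0.5 0 90 -95 0.2; 0.5 0 105 -95 0.35")

```text
t: 4.1
tool_pos: [0.3651, 0.3275, 0.2307]
orientation: [0.647, 3.073, 0.004]
force: [-0.8, -1.0, -0.2]
opening: 0.0199
gripper_force: 0.0
```

Request:
arm_command(increments="0.5 0 0 0 0.14; 0.5 0 0 0 0.28; 0.5 0 0 0 0.42; 0.5 0 0 0 0.56; 0.5 0 0 0 0.7")

```text
t: 4.6
tool_pos: [0.3649, 0.3247, 0.2299]
orientation: [1.666, 2.663, 0.0]
force: [0.1, -0.8, 0.0]
opening: 0.0464
gripper_force: 0.0
```

```bash
python3 -c "
from h import *
go([-68,0.5,150],0)"
```

```text
t 4.6 tcp case [-78.3 -77.6 229.9] F [ 0.1 -0.8  0. ] open 46.4 q6 0.17
shift mm [-47.5  62.8  79.9]
turn about tool z 0.517
```

Request:
arm_command(increments="0.5 -12 16 10 0.14; 0.5 -24 32 20 0.28; 0.5 -36 48 30 0.42; 0.5 -47.5 63 45 0.517; 0.5 -47.5 63 65 0.517")

```text
t: 5.1
tool_pos: [0.4451, 0.3096, 0.1654]
orientation: [2.29, 2.149, 0.005]
force: [-0.6, -0.6, 0.4]
opening: 0.0465
gripper_force: 0.0
```

```bash
python3 - <<'E'
from h import *
go([-68,0.5,115],0)
m=robot.camera_model('wrist')
print(proj(m,case2w([[-61,0,96],[-84,0,60],[-38,0,87],[-6,100,105]],C)).round())
cv2.imwrite('pics/w1.png',robot.read_camera('wrist'))
E
```

```text
t 5.1 tcp case [-68.4   3.3 165.4] F [-0.6 -0.6  0.4] open 46.5 q6 0.58
shift mm [-0.5 -3.  50.4]
turn about tool z 0.0
[[313. 239.]
 [314. 192.]
 [313. 263.]
 [455. 315.]]
```

View pics/w1.png

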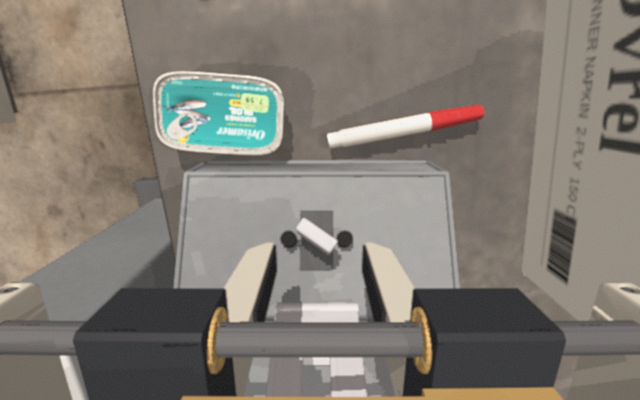

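The wrist view shows the bar at (317,236), turned about 0.95 rad, with the buffers either side at (289,240) and (345,240). The fingers are centred on it at column 318, so the button is at about y +3, x -62 in my case frame. I go down over the lower half of the bar and close.

Request:
arm_command(increments="0.5 1 0 20 0; 0.5 1 0 35 0; 0.5 1 0 45 0; 0.5 1 0 50 0; 0.5 1 0 50 0")

```text
t: 5.65
tool_pos: [0.4419, 0.311, 0.1142]
orientation: [-2.285, -2.156, 0.002]
force: [1.1, 0.3, -0.0]
opening: 0.0468
gripper_force: 0.0
```

Request:
arm_command(increments="1 0 0 0 0; 1 0 0 0 0; 1 0 0 0 0; 1 0 0 0 0; 1 0 0 0 0", grip_force=25)

```text
t: 6.15
tool_pos: [0.441, 0.3133, 0.1148]
orientation: [-2.281, -2.153, -0.002]
force: [-6.7, 23.0, -8.5]
opening: 0.0179
gripper_force: 26.7
```

Request:
arm_command(increments="1 3 0 0 0; 1 5 0 0 0; 1 5 0 0 0; 1 5 0 0 0", grip_force=40)

```text
t: 6.55
tool_pos: [0.4419, 0.3172, 0.1132]
orientation: [-2.283, -2.156, -0.001]
force: [2.2, 8.8, -11.9]
opening: 0.0101
gripper_force: 39.2
```

The opening is 10.1 mm, the bar's thickness, so the bar is in line. Next I open, rise and check.

Request:
arm_command(increments="0.6 0 0 0 0; 0.6 0 0 0 0; 0.6 0 0 0 0; 0.6 0 0 -30 0; 0.6 0 0 -60 0")

```text
t: 7.05
tool_pos: [0.4418, 0.3154, 0.1744]
orientation: [-2.285, -2.156, 0.004]
force: [1.1, 0.6, 0.1]
opening: 0.037
gripper_force: 0.0
```

```bash
python3 - <<'E'
from h import *
go([-68,0.5,165],0)
m=robot.camera_model('wrist')
print(proj(m,case2w([[-61,0,96],[-6,100,105]],C)).round())
a=robot.read_camera('wrist')[120:320,210:430]
b=robot.read_camera('side')[185:335,220:370]
cv2.imwrite('pics/w2.png',np.hstack([cv2.resize(a,(440,400),interpolation=2),cv2.resize(b,(360,400) if 0 else (400,400),interpolation=2)])[:,:800])
E
```

```text
t 7.05 tcp case [-73.9  -0.3 174.4] F [1.1 0.6 0.1] open 37.0 q6 0.58
shift mm [-5.9  0.8  9.4]
turn about tool z 0.005
[[319. 241.]
 [454. 315.]]
```

View pics/w2.png

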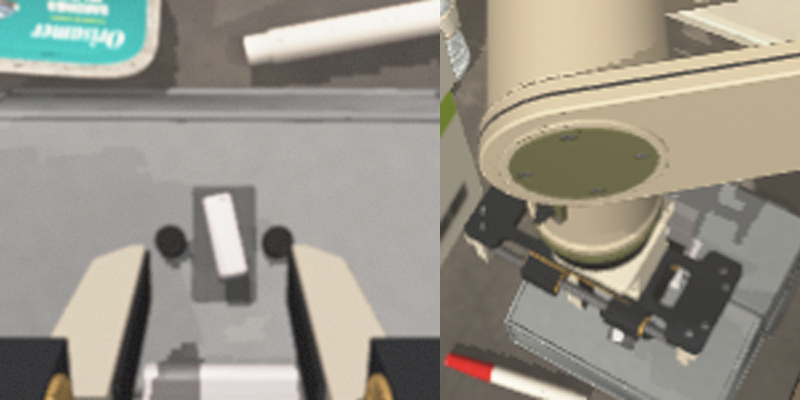

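The bar at (225,236) crop px is still about 0.2 rad off because the tool sat about 2 mm off centre. I'll grip again centred.

Request:
arm_command(increments="0.6 -6 3 20 0; 0.6 -6 3 40 0; 0.6 -6 3 60 0; 0.6 -6 3 60 0; 1 -6 3 60 0", grip_force=25)

```text
t: 7.65
tool_pos: [0.445, 0.3098, 0.1147]
orientation: [-2.285, -2.156, 0.001]
force: [-0.1, 0.3, 0.6]
opening: 0.0331
gripper_force: 0.0
```

Request:
arm_command(increments="1 0 0 0 0; 1 0 0 0 0; 1 0 1 0 0; 1 0 1 0 0; 1 0 1 0 0", grip_force=40)

```text
t: 8.15
tool_pos: [0.4438, 0.3113, 0.1151]
orientation: [-2.281, -2.154, 0.003]
force: [-12.5, 4.4, 6.3]
opening: 0.0095
gripper_force: 40.0
```

```bash
python3 -c "
from h import *
go([-68,2.5,115],0)"
```

```text
t 8.15 tcp case [-70.    2.  115.1] F [-12.5   4.4   6.3] open 9.5 q6 0.57
shift mm [-2.   0.5  0.1]
turn about tool z 0.006
```

Request:
arm_command(increments="0.6 0 0 0 0; 0.6 0 0 0 0; 0.6 0 0 0 0; 0.6 0 0 -30 0; 0.6 0 0 -60 0")

```text
t: 8.65
tool_pos: [0.4457, 0.3093, 0.1744]
orientation: [-2.285, -2.156, 0.004]
force: [0.4, 0.5, 1.2]
opening: 0.0371
gripper_force: 0.0
```

```bash
python3 - <<'E'
from h import *
go([-68,2.5,165],0)
m=robot.camera_model('wrist')
a=robot.read_camera('wrist');cv2.imwrite('pics/w3raw.png',a)
h=cv2.inRange(a[205:280,295:350],(185,)*3,(255,)*3)
k,l,st,ce=cv2.connectedComponentsWithStats(h)
for i in range(1,k):
    if st[i,4]>60:
        r=cv2.minAreaRect(np.argwhere(l==i)[:,::-1].astype(np.float32));print(st[i],ce[i]+[295,205],r)
print(proj(m,case2w([[-67,0,104],[-56,0,105],[-78,0,92]],C)))
E
```

```text
t 8.65 tcp case [-68.    3.9 174.4] F [0.4 0.5 1.2] open 37.1 q6 0.57
shift mm [-0.  -1.4  9.4]
turn about tool z 0.005
[ 14   4  14  40 519] [315.93641618 228.56454721] ((20.5, 23.5), (39.0, 13.0), 90.0)
[[312.62380319 229.2388202 ]
 [312.61818964 244.74290527]
 [312.93449363 208.30406902]]
```

The bar is now in line: the fitted rectangle angle is 0, with its centre at (316,229) px, so y ≈ +2.2 mm. Now over the hasp to its back side, with the fingers set about 24 mm apart so they can straddle the button.

Request:
arm_command(increments="0.74 0 -2 -40 0; 0.74 0 -2 -76 0; 0.74 -40 -2 -76 0; 0.74 -80 -2 -76 0; 0.74 -115 -2 -76 0")

```text
t: 9.2
tool_pos: [0.4377, 0.1938, 0.2512]
orientation: [2.284, 2.156, 0.002]
force: [0.6, -0.5, 0.3]
opening: 0.024
gripper_force: 0.0
```

Request:
arm_command(increments="0.74 0 0 30 0; 0.74 0 0 60 0; 0.74 0 0 75 0; 0.74 0 0 75 0")

```text
t: 9.6
tool_pos: [0.4361, 0.1946, 0.1733]
orientation: [-2.284, -2.155, 0.006]
force: [-1.6, 0.5, 0.0]
opening: 0.0242
gripper_force: 0.0
```

```bash
python3 - <<'E'
from h import *
go([-1.5,2.2,175],0)
cv2.imwrite('pics/w4.png',np.hstack([cv2.resize(robot.read_camera('wrist'),(400,250)),cv2.resize(robot.read_camera('scene'),(400,250))]))
E
```

```text
t 9.6 tcp case [ 46.9   1.7 173.3] F [-1.6  0.5  0. ] open 24.2 q6 0.37
shift mm [48.4  0.8 -1.8]
turn about tool z 0.005
```

View pics/w4.png

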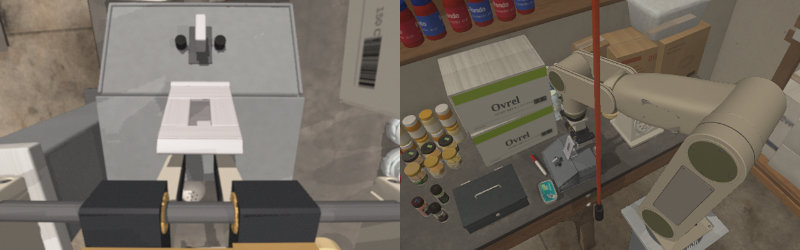

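The hasp stands upright in front of the fingers, at (200,115) px in the wrist half, with the button in line beyond it and the lid shut. Now the forward sweep.

Request:
arm_command(increments="0.74 15 0.5 -1 0; 0.74 30 0.5 -2 0; 0.74 48 0.5 -2 0; 0.74 62 0.5 -3 0; 0.74 76 0.5 -4 0")

```text
t: 10.2
tool_pos: [0.4425, 0.2728, 0.1801]
orientation: [2.284, 2.157, 0.001]
force: [-0.4, -1.0, -0.2]
opening: 0.024
gripper_force: 0.5
```

Request:
arm_command(increments="0.74 8 0 3 0; 0.74 16 0 9 0; 0.74 24 0 16 0; 0.74 26 0 28 0; 0.74 29 0 43 0")

```text
t: 10.7
tool_pos: [0.4444, 0.3004, 0.1358]
orientation: [2.285, 2.156, 0.001]
force: [0.6, -0.7, 0.6]
opening: 0.0242
gripper_force: 0.5
```

```bash
python3 - <<'E'
from h import *
go([-60,2.2,112],0)
cv2.imwrite('pics/w5.png',np.hstack([cv2.resize(robot.read_camera('wrist')[150:400,150:490],(400,294)),cv2.resize(robot.read_camera('side')[215:355,210:390],(400,311))[:294]]))
E
```

```text
t 10.7 tcp case [-59.1   3.3 135.8] F [ 0.6 -0.7  0.6] open 24.2 q6 0.56
shift mm [ 0.9 -1.1 23.8]
turn about tool z 0.006
```

View pics/w5.png

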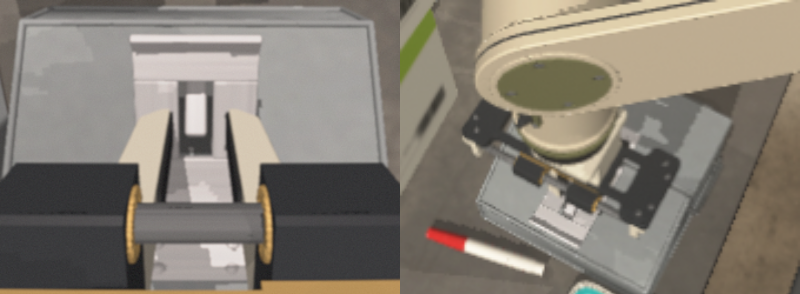

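The hasp is nearly down, with the button bar rising through the slot at (195,115) px and the fingers astride it. Pressing down.

Request:
arm_command(increments="0.74 1 -1 8 0; 0.74 1 -1 14 0; 0.74 1 -1 19 0; 0.74 1 -1 22 0; 0.74 1 -1 24 0")

```text
t: 11.3
tool_pos: [0.4439, 0.3013, 0.1135]
orientation: [2.285, 2.156, 0.002]
force: [-1.7, -0.3, 8.0]
opening: 0.0241
gripper_force: 3.5
```

Request:
arm_command(increments="0.74 0 0 1 0; 0.74 0 0 2 0; 0.74 0 0 2 0")

```text
t: 11.6
tool_pos: [0.4442, 0.3018, 0.1123]
orientation: [2.285, 2.156, 0.004]
force: [-0.9, -0.6, 9.2]
opening: 0.024
gripper_force: 3.8
```

Request:
arm_command(increments="0.74 0 0 1 0; 0.74 0 0 2 0; 0.74 0 0 3 0; 0.74 0 0 3 0; 0.74 0 0 3 0")

```text
t: 12.1
tool_pos: [0.445, 0.3027, 0.1112]
orientation: [2.285, 2.156, 0.009]
force: [-4.5, -0.9, 20.5]
opening: 0.0241
gripper_force: 8.6
```

Full contact at TCP z = 111 mm, which matches the hasp lying flat. Now I grip the bar while still pressing, then turn anticlockwise, rising with the slope.

Request:
arm_command(increments="1 0 0 0 0; 1 0 0 0 0; 1 0 0 0 0; 1 0 0 0 0", grip_force=25)

```text
t: 12.5
tool_pos: [0.4431, 0.3036, 0.1107]
orientation: [-2.282, -2.155, -0.006]
force: [-12.4, 4.6, 22.3]
opening: 0.0099
gripper_force: 31.4
```

Request:
arm_command(increments="1 0 0 -1 -0.12; 1 0 0 -2.5 -0.24; 1 0 0 -4 -0.36; 1 0 0 -5 -0.48; 1 0 0 -5 -0.48")

```text
t: 13.0
tool_pos: [0.4427, 0.3037, 0.112]
orientation: [-1.699, -2.639, -0.006]
force: [2.1, 14.8, -9.7]
opening: 0.0121
gripper_force: 29.7
```

```bash
python3 -c "
from h import *
go([-60,2.2,116],0);print(robot.read_state()['wrist_torque'])"
```

```text
t 13.0 tcp case [-62.3   1.4 112. ] F [ 2.1 14.8 -9.7] open 12.1 q6 0.07
shift mm [-2.4 -0.3 -4. ]
turn about tool z 0.49
[ 2.43669203  0.01291162 -0.21349579]
```

Request:
arm_command(increments="1 0 0 2 0; 1 0 0 3 -0.08; 1 0 0 3 -0.16; 1 0 0 3 -0.24; 1 0 0 3 -0.32")

```text
t: 13.5
tool_pos: [0.443, 0.3034, 0.1114]
orientation: [-1.259, -2.876, -0.006]
force: [-5.8, 7.5, 11.5]
opening: 0.0144
gripper_force: 31.4
```

```bash
python3 - <<'E'
from h import *
go([-60,2.2,116],0);print(robot.read_state()['wrist_torque'])
cv2.imwrite('pics/w6.png',np.hstack([cv2.resize(robot.read_camera('wrist')[150:400,150:490],(400,294)),cv2.resize(robot.read_camera('side')[215:355,210:390],(400,311))[:294]]))
E
```

```text
t 13.5 tcp case [-62.    1.6 111.4] F [-5.8  7.5 11.5] open 14.4 q6 -0.24
shift mm [-1.8 -1.1 -4.6]
turn about tool z 0.809
[ 1.13868995  1.73448403 -0.32818175]
```

View pics/w6.png

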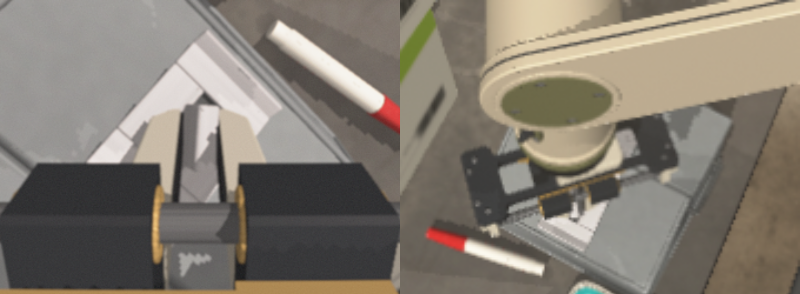

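The bar is gripped and has turned with the tool by about 0.8 rad. Continuing.

Request:
arm_command(increments="1 0 0 0 -0.1; 1 0 0 0 -0.2; 1 0 0 -1 -0.3; 1 0 0 -1 -0.4; 1 0 0 -1 -0.4")

```text
t: 14.1
tool_pos: [0.4434, 0.3031, 0.1117]
orientation: [0.663, 3.071, 0.007]
force: [-2.3, 9.0, 3.4]
opening: 0.016
gripper_force: 36.5
```

```bash
python3 -c "
from h import *
go([-60,2.2,116],1.5708);print(robot.read_state()['wrist_torque'])"
```

```text
t 14.1 tcp case [-61.8   2.  111.7] F [-2.3  9.   3.4] open 16.0 q6 -0.64
shift mm [-0.8 -1.6 -4.3]
turn about tool z -0.362
[ 1.14916577  0.7408319  -0.24338294]
```

Request:
arm_command(increments="1 0 0 0 -0.1; 1 0 0 0 -0.2; 1 0 0 0 -0.3; 1 0 0 0 -0.4; 1 0 0 0 -0.42")

```text
t: 14.6
tool_pos: [0.4428, 0.3032, 0.1124]
orientation: [-0.007, -3.142, -0.006]
force: [-9.7, 6.7, 13.3]
opening: 0.0172
gripper_force: 60.3
```

```bash
python3 -c "
from h import *
go([-60,2.2,116],1.5708);print(robot.read_state()['wrist_torque'])"
```

```text
t 14.6 tcp case [-61.9   1.5 112.4] F [-9.7  6.7 13.3] open 17.2 q6 -1.06
shift mm [-0.6 -1.9 -3.6]
turn about tool z 0.059
[ 0.88003516  1.42540768 -0.13801558]
```

Request:
arm_command(increments="0.6 0 0 0 0; 0.6 0 0 0 0; 0.6 0 0 0 0; 0.6 0 0 -30 0; 0.6 0 0 -70 0")

```text
t: 15.1
tool_pos: [0.4414, 0.3009, 0.179]
orientation: [-0.012, -3.137, 0.003]
force: [0.5, -0.2, 0.4]
opening: 0.0375
gripper_force: 0.0
```

```bash
python3 - <<'E'
from h import *
go([-60,2.2,116],1.5708)
cv2.imwrite('pics/w7.png',cv2.resize(robot.read_camera('wrist')[120:400,150:490],(680,560),interpolation=2))
E
```

```text
t 15.1 tcp case [-59.4   0.2 179. ] F [ 0.5 -0.2  0.4] open 37.5 q6 -1.06
shift mm [-2.3  0.6 63. ]
turn about tool z 0.056
```

View pics/w7.png

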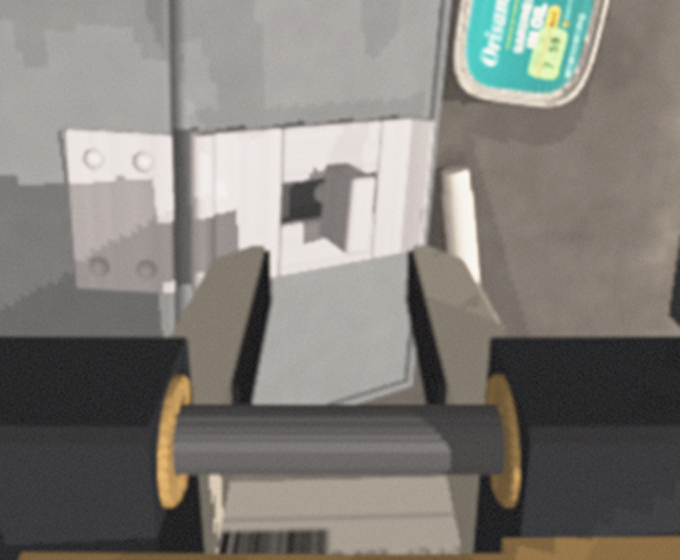

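The bar at (347,215) px stands crosswise over the plate, which lies flat. I check its angle against the model.

```bash
python3 - <<'E'
from h import *
m=robot.camera_model('wrist');b=np.array([-6,2.,105])-up*52
for th in (1.2,1.3,1.4,1.5,1.57):
    q=R.from_rotvec(n*th); d=q.apply(-up); w=q.apply([0,1.,0])
    for sg in(5,-5):
        p=proj(m,case2w([b+29*n+sg*w+14*d,b+29*n+sg*w-14*d],C))
        p=(p-[150,120])*2; print(th,sg,p.round().tolist(),'slope',((p[1]-p[0])[0]/(p[1]-p[0])[1]).round(3))
E
```

```text
1.2 5 [[372.0, 160.0], [344.0, 231.0]] slope -0.398
1.2 -5 [[351.0, 152.0], [322.0, 226.0]] slope -0.393
1.3 5 [[370.0, 157.0], [347.0, 230.0]] slope -0.307
1.3 -5 [[347.0, 153.0], [325.0, 227.0]] slope -0.301
1.4 5 [[367.0, 156.0], [351.0, 229.0]] slope -0.218
1.4 -5 [[343.0, 154.0], [328.0, 229.0]] slope -0.21
1.5 5 [[364.0, 154.0], [354.0, 228.0]] slope -0.131
1.5 -5 [[340.0, 155.0], [331.0, 230.0]] slope -0.121
1.57 5 [[362.0, 153.0], [357.0, 227.0]] slope -0.069
1.57 -5 [[337.0, 156.0], [333.0, 231.0]] slope -0.057
```

The seen slope of about -0.05 matches 1.57 rad, so the button is at its stop. Handing in.

Request:
arm_command(increments="0.6 0 0 -30 0; 0.6 0 0 -50 0; 0.6 0 0 -50 0")

```text
t: 15.45
tool_pos: [0.445, 0.302, 0.2343]
orientation: [0.014, 3.136, 0.005]
force: [0.5, -0.4, 0.4]
opening: 0.0374
gripper_force: 0.0
```

```bash
python3 -c "
from plant import robot
print(robot.close_job())"
```

```text
the job is handed in; nothing more can be done
None
```

The job is handed in (no verdict came back): the lid is shut, the hasp is held flat by the button turned crosswise to about 1.57 rad, the arm is clear, and none of the other things were touched, at about 15.5 s of the 54 s allowed.

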